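# Lay the scraper blade in its tray and show the turned handle to the camera

## Task

First lay the loose steel blade flat in its long black-walled compartment of the green tray, either way round, set down rather than dropped, and let it go. Then lift the pale ash handle out of the tray, gripping it by the wood well clear of its brass ferrule, and hold it up at the inspection stand with the ferrule midway between camera lens and white disc, the handle level and square across the line of sight. Finish while still holding it there, steady and carried by nothing else; do not touch the stand, and leave the walnut handle, wax tin and bowl where they are.

Things in the scene. Friction and masses are not known exactly. Their poses are not given: they have to be found in the camera images.
- tray: Green tray fixed to the bench, 260 (x) x 250 (y) mm, floor top at 6 mm, rim 14 mm high at the x ends. Origin: centre of its underside; x along its lanes, z up. At y = +75 mm the blade compartment; at y = -15 and -95 mm two handle lanes, each with two black V saddles at x = -60 and +60 mm (20 mm long, tops about 41 mm above the bench); a handle is free to grip between them.
- blade_bed (a point): Centre of the blade compartment's floor (yellow strip, 6 mm above the bench). x along the compartment, y across, z up. Inside 180 x 33 mm; black walls 4 mm thick rise 14 mm above the floor: end stops, and side walls only from 55 to 95 mm either side of the middle. The middle 110 mm is open at the sides for the fingers.
- blade: Loose flat steel scraper blade, 160 mm long (x), 24 mm wide (y), 8 mm thick (z), round nose at x = +80 mm, dark 12 mm wide tang from x = -40 to -80 mm. Starts flat on the bench. Origin: its centre, mid-length and mid-thickness (4 mm above what it lies on). About 0.22 kg, balance point 7 mm from the origin towards the nose.
- ash_handle: Loose turned pale ash handle, 220 mm long, round, 30 mm diameter, butt at x = -110 mm, brass ferrule (22 mm diameter, 30 mm long) at the +x end. Starts in one of the tray's handle lanes, axis 42 mm above the bench, ferrule towards the tray's +x. Origin: on its axis at mid-length; x towards the ferrule (it may be rolled about x). About 0.16 kg, balanced near the origin.
- ferrule (a point): Centre of the ash handle's brass ferrule, on the axis, 95 mm from the handle's origin along +x.
- view_point (a point): Point in the air midway between camera lens and white disc, 190 to 260 mm above the bench. y: line of sight (lens face 110 mm away at +y, white disc of 100 mm diameter 112 mm away at -y); x: level, across it, pointing away from the robot; z up. 79 mm below runs the stand's 22 mm wide crossbar, on a column with a 130 x 130 x 12 mm foot; nothing is above.
- yoke (a joint): Height setting of the inspection stand's yoke, 0 to 0.07 m (0: view point 190 mm above the bench). Clamped stiffly; not to be moved.
- stand: The inspection stand, fixed to the bench. Origin: centre of its foot's underside, straight below the view point; axes as those of the view point.
- walnut_handle: Dark walnut handle of the same shape and size, in the tray's other handle lane; leave it. Origin and axes as the ash handle's.
- wax_tin: Blue round tin with a white lid, 66 mm diameter, 55 mm high, standing on the bench; leave it. Origin: centre of its underside.
- turned_bowl: Small dark wooden bowl, 90 mm across, 40 mm high, standing on the bench; leave it. Origin: centre of its underside.
There are look-alikes about, which are no part of the job. Of the things shaped like the blade, the steel one is meant.

How it is judged:
By the outcome, as a careful person would: the job done as asked, in the order asked, and still so for the second after the job is handed in, while the arm keeps its last pose, push and grip.
It also fails if it takes over 64 s, if anything falls off the work surface, if the arm or the gripper's body presses on something with over 40 N, if the wrist force passes 120 N, or if a joint passes its speed limit or range.

## Robot

A 7-joint arm with a two-finger parallel gripper is mounted at the origin on the work surface. World frame = base frame: x ahead of the robot, y to its left, z up, the work surface at z = 0. Lengths are in m, angles in rad, forces in N, time in s.
With the tool pointing down it reaches from about 0.4 to 0.85 m from the base axis. Payload 4.5 kg.
Tool frame: the origin (TCP) lies at the very end of the fingers, on their centre line; the grasp point (between the pads) lies 19 mm behind it (r.grip_point_offset is the distance from the TCP to the grasp point, in m); y points along the fingers, x is the direction in which the jaws open and shut, and the axes are right-handed (so a half turn about y gives the same grasp; the last joint's range is limited). The gripper opens to 88 mm and grips with 3 to 60 N. Pads are 18 mm wide; open, the fingers measure 123 mm over their backs; the gripper's body (75 mm by 187 mm) begins 45 mm behind the grasp point.
Start: joints at [-1.082, 0.689, -0.195, 1.565, 0.157, 0.902, -0.215], TCP at [0.275, 0.562, 0.239] pointing down, gripper open.
Joint ranges: [-3.01, 3.01], [-0.46, 2.08], [-1.47, 1.51], [0.13, 2.56], [-1, 4.14], [0.04, 2.09], [-2.66, 2.66]. Speed limits (rad/s): [2.57, 2.57, 3.14, 3.14, 3.14, 3.14, 3.14].

## Interface

Orientations are given as a unit quaternion [x, y, z, w].
In Python, from plant import get_state, snapshot, camera_params, job, r gives the robot as it stands.
- The arm moves only by the tool carry_out, never from a script. Its arguments are lists of equal length, an entry for each row: "offset": the shift along the world's x, y, z in m, a list of three; "twist": the turn about the world's z in degrees. In form: {"offset": [[tx, ty, tz], ...], "twist": [twist, ...]}. A call has 1 to 8 rows; each row shifts and turns the commanded pose from where the row before left it; what a row does not reach is not made up. A row lasts 1/8 s, in which the tool goes at most 62.5 mm and 10.7 degrees, less where a joint would pass 70% of its speed; a pose out of reach is approached as far as the arm can. A call with a gripper value outside its range is refused whole. "grip" is the finger opening in m, from 0 to 0.0881, set as the call begins (left out, the last holds). The fingers move at their own pace and stop on an object; "newtons" is the grip in N (left out, the last holds). Time passes only in rows, so rows that do not move let the fingers close. It gives the time, the measured TCP pose, the force and the opening at its end, in the units of the state.
- get_state(): the state, without advancing time (a new reading comes with each control period).
- snapshot(name): name is "scene" or "top"; returns the picture (480x640x3 uint8, red, green, blue); there is no depth.
- camera_params(name): a dict with "camera_matrix" (3x3 intrinsics, pixels), "eye" and "orientation" of the camera in the world. Camera axes: x right, y up, looking along -z (the intrinsics and any distortion apply to the point x, -y, -z); pixel columns grow to the right and rows downward; lengths in m; the calibration is good to about 2 mm. A picture is of the moment at which its call begins. camera_params takes no time and is no camera call.
- job.finish_job(): hands the job in, once; it reports no verdict.
The state is a dict: "clock": time; "q": joint angles; "qd": joint speeds; "joint_torque": joint torques, N m; "tool_pos": TCP position; "eef_rot": TCP orientation; "contact_force": force on the tool from outside, world axes, zero at the start; "moment": the same for the moment, N m; "opening": opening from 0.0 (shut) to 1.0 (fully open).
Only numpy, scipy, OpenCV 4.12 (cv2) and the standard library are available. Lean on these libraries where they do the work, as an engineer would, in place of code of your own. Each camera call takes 0.05 s, during which the arm holds its last target. There are 200 camera calls.

## Working session

There is one attempt and no reset: what is moved stays moved. The work goes in short steps, Python scripts to look and compute and a tool call to move; the robot and the scene stay as the last step left them, time stands still between calls to the robot, and variables do not carry over. Pictures are saved under pics/ and viewed, about 8 in all and at most 12, crops included, and the job is handed in when it is done.

Besides the shell and the picture viewer there is one more tool, called by a JSON object that holds its "method" and its "body". carry_out: Moves the arm, as the interface text tells. Its arguments: {"type":"object","properties":{"offset":{"type":"array"},"twist":{"type":"array"},"grip":{"type":"number"},"newtons":{"type":"number"}},"required":["offset","twist"]}

```bash
mkdir -p pics; ls
python3 - <<'E'
from plant import *
import cv2
for n in("scene","top"):
    cv2.imwrite(f"pics/{n}0.png",snapshot(n)[:,:,::-1]); print(camera_params(n))
print(get_state(), r.grip_point_offset)
E
```

```text
pics
{'camera_matrix': array([[570.55762869,   0.        , 326.52490498],
       [  0.        , 570.55762869, 235.81823851],
       [  0.        ,   0.        ,   1.        ]]), 'eye': array([ 1.28668019, -0.64143712,  0.77020378]), 'orientation': array([0.44881232, 0.17818481, 0.34430319, 0.80515402])}
{'camera_matrix': array([[510.23301676,   0.        , 316.78144561],
       [  0.        , 510.23301676, 236.80274349],
       [  0.        ,   0.        ,   1.        ]]), 'eye': array([0.45615395, 0.06031556, 1.45313082]), 'orientation': array([-0.04112314,  0.02320139,  0.71358396, -0.69897676])}
{'clock': 0.1, 'q': array([-1.08219271,  0.6898752 , -0.19453342,  1.56621779,  0.15734182,
        0.90252341, -0.21507915]), 'qd': array([-0.0009132 , -0.00233334, -0.00083532, -0.00272721, -0.0010628 ,
       -0.0013231 , -0.00071044]), 'joint_torque': array([-3.07676441e-03, -5.28494632e+01, -1.27131779e+00, -1.53836095e+01,
       -5.25413838e-02,  2.04245589e-03,  4.39670350e-05]), 'tool_pos': array([0.27435063, 0.56094241, 0.23801207]), 'eef_rot': array([ 0.60017438,  0.37398481, -0.37490178, -0.59947872]), 'contact_force': array([ 0.83916745, -0.26823538, -0.88321915]), 'moment': array([0.03909984, 0.04009682, 0.00820624]), 'opening': 1.001865365474931} 0.0187
```

View pics/top0.png

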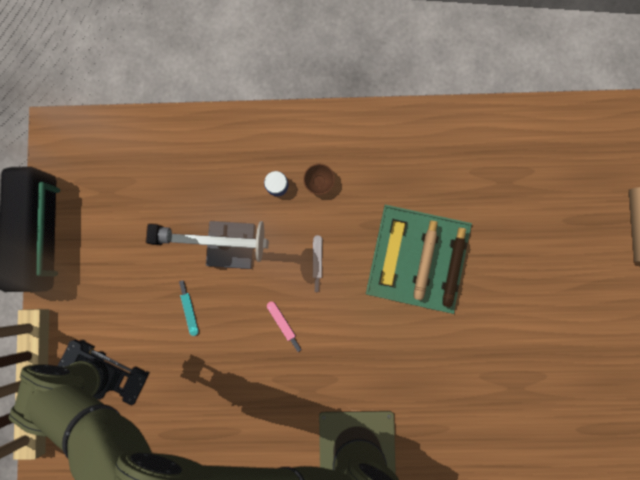

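View pics/scene0.png

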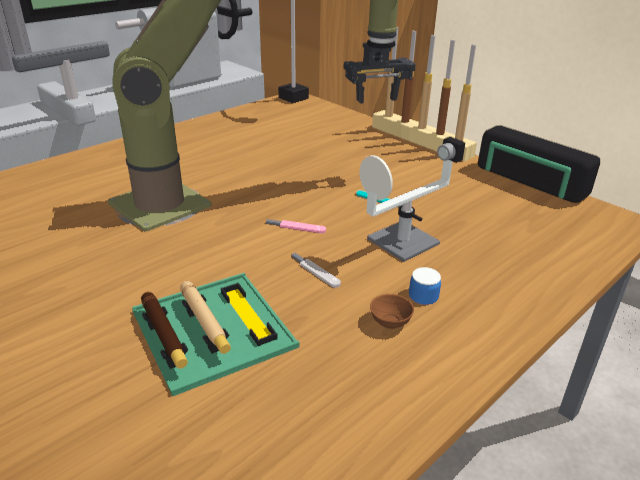

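```bash
cat > h.py <<'E'
import numpy as np, cv2
from scipy.spatial.transform import Rotation as R
from plant import camera_params, get_state, snapshot
def proj(n,P):
    c=camera_params(n); p=(np.atleast_2d(P)-c["eye"])@R.from_quat(c["orientation"]).as_matrix()
    p=p*[1,-1,-1]; q=p@c["camera_matrix"].T; return q[:,:2]/q[:,2:]
def back(n,uv,z):
    c=camera_params(n); uv=np.atleast_2d(uv).astype(float)
    d=np.c_[uv,np.ones(len(uv))]@np.linalg.inv(c["camera_matrix"]).T*[1,-1,-1]
    d=d@R.from_quat(c["orientation"]).as_matrix().T
    return c["eye"]+d*((z-c["eye"][2])/d[:,2])[:,None]
E
python3 - <<'E'
import cv2
t=cv2.imread("pics/top0.png"); s=cv2.imread("pics/scene0.png")
def crop(im,x0,y0,w,h,k,n): cv2.imwrite(n,cv2.resize(im[y0:y0+h,x0:x0+w],None,fx=k,fy=k,interpolation=cv2.INTER_CUBIC))
crop(t,290,200,190,125,4,"pics/c1.png")
crop(t,140,215,140,60,5,"pics/c2.png")
crop(s,340,120,140,145,4,"pics/c3.png")
E
```

```text
(no output)
```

View pics/c1.png

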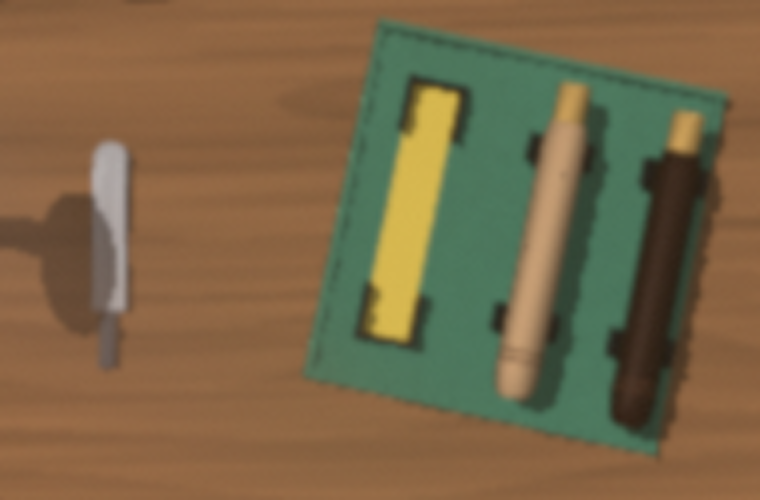

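View pics/c2.png

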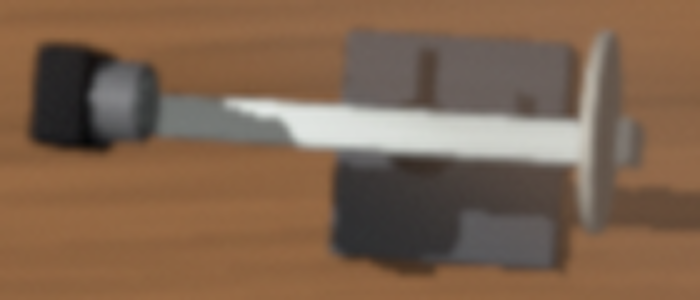

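View pics/c3.png

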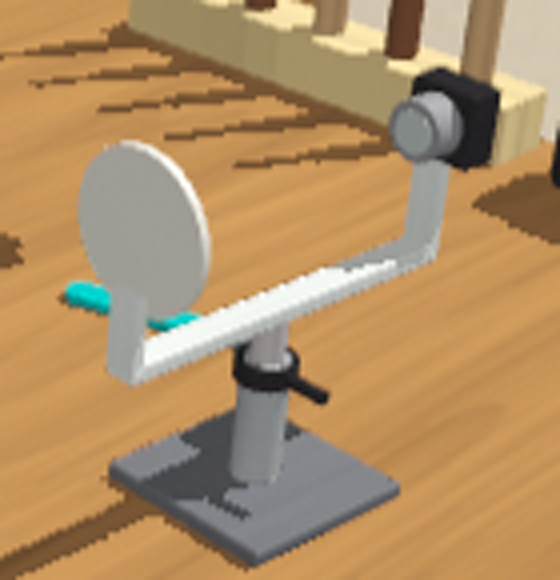

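```bash
cat > fit.py <<'E'
from h import *
from scipy.optimize import least_squares
def u(p,k,o): return (np.array(p,float)+.5)/k-.5+o
c1=lambda p:u(p,4,[290,200]); c2=lambda p:u(p,5,[140,215]); c3=lambda p:u(p,4,[340,120])
def T(x,y,a,L):
    L=np.atleast_2d(L).astype(float); c,s=np.cos(a),np.sin(a)
    return np.c_[x+c*L[:,0]-s*L[:,1],y+s*L[:,0]+c*L[:,1],L[:,2]]
# tray: image top is +x, left is +y
L=[[.13,.125,.010],[.13,-.125,.010],[-.13,-.125,.010],[-.13,.125,.010],
   [.094,.0955,.02],[.094,.0545,.02],[-.094,.0545,.02],[-.094,.0955,.02]]
px=c1([[380,20],[730,98],[658,458],[305,378],[412,75],[470,88],[418,348],[357,338]])
f=lambda v:(proj("top",T(*v,L))-px).ravel()
s=least_squares(f,[.44,-.25,-.2],loss="soft_l1"); print("tray",s.x,np.degrees(s.x[2]),s.fun.round(1))
bed=T(*s.x,[[0,.075,.006]]); print("bed",bed)
print("yellow centre",back("top",c1([[417,215]]),.006))
# ash: axis z .042 ; ferrule end and butt
print("ash ends",back("top",c1([[575,84],[514,400]]),.042), "ash expected lane", T(*s.x,[[.11,-.015,.042],[-.11,-.015,.042]]))
print("blade nose/tang",back("top",c1([[111,140],[108,368]]),.004),"edges",back("top",c1([[92,230],[129,230],[92,170],[130,170],[92,300],[129,300]]),.006))
# stand
Lf=np.array([[.065,.065,.012],[.065,-.065,.012],[-.065,-.065,.012],[-.065,.065,.012]])
pf=c2([[348,30],[572,42],[558,266],[333,255]])
pf3=c3([[110,466],[398,487],[256,552]])  # -x-y , +x+y, +x-y
i3=[2,0,1]
def g(v):
    x,y,a,h=v
    P=T(x,y,a,[[0,.110,h],[0,-.114,h]])
    return np.r_[(proj("top",T(x,y,a,Lf))-pf).ravel(),(proj("scene",T(x,y,a,Lf[i3]))-pf3).ravel(),
      (proj("top",P)-c2([[156,102],[600,130]])).ravel(),(proj("scene",P)-c3([[412,130],[144,228]])).ravel()]
s=least_squares(g,[.48,.28,0,.22],loss="soft_l1"); print("stand",s.x,np.degrees(s.x[2]));print(s.fun.reshape(-1,2).round(1))
print("tin,bowl",back("top",[[276,183]],.055),back("top",[[320,181]],.04))
E
python3 fit.py
```

```text
tray [ 0.52014873 -0.19098785 -0.23940556] -13.71692812282362 [ 0.4 -0.  -0.3 -0.8 -0.3 -0.1 -0.1  0.1  0.4  0.2  0.2  0.1 -0.6  0.6
  0.3 -0.2]
bed [[ 0.53793312 -0.11812692  0.006     ]]
yellow centre [[ 0.53676732 -0.12147673  0.006     ]]
ash ends [[ 0.62323021 -0.2289325   0.042     ]
 [ 0.40687976 -0.17878547  0.042     ]] ash expected lane [[ 0.62345455 -0.23164381  0.042     ]
 [ 0.40972915 -0.17947627  0.042     ]]
blade nose/tang [[0.59499853 0.09398199 0.004     ]
 [0.4333085  0.09927059 0.004     ]] edges [[0.53094414 0.10868023 0.006     ]
 [0.53039714 0.08242079 0.006     ]
 [0.5736607  0.1078792  0.006     ]
 [0.57307648 0.08083873 0.006     ]
 [0.48139516 0.10960938 0.006     ]
 [0.48087338 0.0834309  0.006     ]]
stand [ 0.57381599  0.34364208 -0.07744612  0.21445303] -4.43733553675494
[[-0.3 -0.8]
 [ 0.1 -0.7]
 [-0.3  0. ]
 [-0.8 -0.4]
 [-1.9 -0.7]
 [ 0.3 -1.1]
 [-0.5  1.1]
 [-1.6 -0.2]
 [ 0.2 -0.7]
 [-1.  -0.3]
 [-0.9  0.5]]
tin,bowl [[0.73704752 0.20520754 0.055     ]] [[0.74269769 0.08280501 0.04      ]]
```

```bash
cat > st.py <<'E'
from h import *
def pr():
    s=get_state(); M=R.from_quat(s["eef_rot"]).as_matrix()
    print("t",round(s["clock"],2),"pos",s["tool_pos"].round(4),"jaw yaw",np.degrees(np.arctan2(M[1,0],M[0,0])).round(2),"y-axis",M[:,1].round(3),"F",s["contact_force"].round(1),"op",round(s["opening"]*88.1,1),"q",s["q"].round(2))
if __name__=="__main__": pr()
E
python3 - <<'E'
from h import *; import st; st.pr()
im=cv2.imread("pics/top0.png"); hsv=cv2.cvtColor(im,cv2.COLOR_BGR2HSV)
def comp(m,roi,n,z):
    x0,y0,x1,y1=roi; k=np.zeros_like(m); k[y0:y1,x0:x1]=m[y0:y1,x0:x1]
    N,l,S,C=cv2.connectedComponentsWithStats(k); i=1+np.argmax(S[1:,4]); ys,xs=np.where(l==i)
    W=back("top",np.c_[xs,ys],z)[:,:2]; r=cv2.minAreaRect(W.astype(np.float32)*1000); e=np.linalg.eigh(np.cov(W.T))[1][:,1]
    print(n,S[i,4],"px mean",C[i].round(1),"W mean",W.mean(0).round(4),"yaw",np.degrees(np.arctan(e[1]/e[0])).round(2),"rect",np.round(r[0],1),np.round(r[1],1),"x",W[:,0].min().round(4),W[:,0].max().round(4),"y",W[:,1].min().round(4),W[:,1].max().round(4))
h,s,v=[c.astype(int) for c in cv2.split(hsv)]
comp(((h>20)&(h<32)&(s>140)&(v>150)).astype(np.uint8),(370,210,415,295),"yellow",.006)
comp((s<85).astype(np.uint8),(308,228,330,285),"blade s<85",.006)
comp(((s<110)).astype(np.uint8),(308,228,330,300),"blade+tang",.006)
comp(((h>5)&(h<20)&(s<150)&(v>120)).astype(np.uint8),(405,215,445,305),"ash wood",.042)
comp(((h>15)&(h<30)&(v>120)&(s>80)).astype(np.uint8),(420,212,445,235),"ferrule",.042)
E
```

```text
t 0.1 pos [0.2744 0.5609 0.238 ] jaw yaw 63.95 y-axis [-0.001 -0.002 -1.   ] F [ 0.8 -0.3 -0.9] op 88.3 q [-1.08  0.69 -0.19  1.57  0.16  0.9  -0.22]
yellow 644 px mean [392.4 252.9] W mean [ 0.5385 -0.1174] yaw -13.68 rect [ 539.2 -117. ] [ 31.3 178.7] x 0.4507 0.626 y -0.1502 -0.0883
blade s<85 412 px mean [317.1 257.8] W mean [0.5288 0.0961] yaw -1.66 rect [524.2  94.9] [ 25.6 139.1] x 0.4547 0.5939 y 0.081 0.1086
blade+tang 543 px mean [316.9 260.7] W mean [0.5208 0.0966] yaw -1.82 rect [513.   96.7] [ 28.5 161.5] x 0.4323 0.5939 y 0.081 0.1115
ash wood 675 px mean [424.9 260.8] W mean [ 0.5127 -0.2015] yaw -14.22 rect [ 515.6 -202.2] [ 25.4 216.3] x 0.4112 0.6195 y -0.2333 -0.1679
ferrule 85 px mean [431.9 226.6] W mean [ 0.6066 -0.2242] yaw -20.56 rect [ 604. -222.] [24.6 38.9] x 0.5859 0.6224 y -0.236 -0.2072
```

{"method": "carry_out", "body": {"offset": [[0.01,-0.045,0.008],[0.015,-0.05,0.008],[0.018,-0.05,0.006],[0.018,-0.05,0.006],[0.018,-0.05,0.006],[0.018,-0.05,0.006],[0.018,-0.05,0.006],[0.018,-0.05,0]], "twist": [3,3,3,3,3,3,3,3.3], "grip": 0.06}}

```text
clock: 1.1
tool_pos: [0.4081, 0.1649, 0.285]
eef_rot: [0.507, 0.493, -0.493, -0.507]
contact_force: [0.2, -0.8, -0.4]
opening: 0.681
```

```bash
python3 st.py
```

```text
t 1.1 pos [0.4081 0.1649 0.285 ] jaw yaw 88.35 y-axis [ 0.001  0.    -1.   ] F [ 0.2 -0.8 -0.4] op 60.0 q [-0.23  0.4  -0.37  2.03  0.21  0.75  0.82]
```

{"method": "carry_out", "body": {"offset": [[0.014,-0.018,0],[0.026,-0.025,-0.01],[0.03,-0.02,-0.03],[0.03,-0.006,-0.045],[0.0124,-0.0004,-0.05],[0,0,-0.05],[0,0,-0.03],[0,0,-0.01]], "twist": [0,0,0,0,0,0,0,0]}}

```text
clock: 2.1
tool_pos: [0.5187, 0.0969, 0.0579]
eef_rot: [-0.507, -0.491, 0.493, 0.508]
contact_force: [-0.6, 0.4, 0.2]
opening: 0.683
```

```bash
python3 st.py
python3 - <<'E'
from h import *
im=snapshot("top")[:,:,::-1]; s=snapshot("scene")[:,:,::-1]
a=cv2.resize(im[200:310,270:370],None,fx=4,fy=4,interpolation=cv2.INTER_CUBIC)
b=cv2.resize(s[205:305,270:370],None,fx=4.4,fy=4.4,interpolation=cv2.INTER_CUBIC)[:440]
cv2.imwrite("pics/c4.png",np.hstack([a,b[:, :396]]))
E
```

```text
t 2.1 pos [0.5187 0.0969 0.0579] jaw yaw 88.26 y-axis [-0.003 -0.001 -1.   ] F [-0.6  0.4  0.2] op 60.2 q [-0.17  0.86 -0.17  1.98  0.41  0.33  0.87]
```

View pics/c4.png

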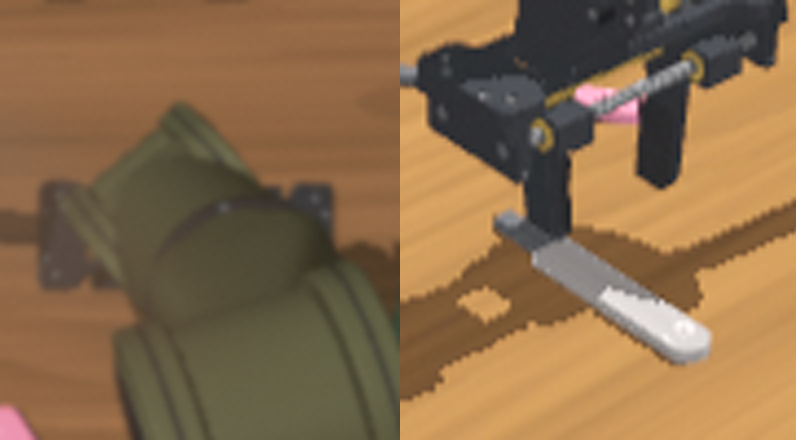

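{"method": "carry_out", "body": {"offset": [[0.0005,0,-0.015],[0.0005,0,-0.015],[0.0005,-0.0005,-0.013],[0,0,-0.007],[0,0,-0.003],[0,0,0]], "twist": [0,0,0,0,0,0]}}

```text
clock: 2.95
tool_pos: [0.5214, 0.0966, 0.0067]
eef_rot: [-0.508, -0.492, 0.492, 0.508]
contact_force: [-0.1, 0.9, -0.1]
opening: 0.679
```

{"method": "carry_out", "body": {"offset": [[0,0,-0.001],[0,0,0],[0,0,0],[0,0,0],[0,0,0],[0,0,0],[0,0,0],[0,0,0]], "twist": [0,0,0,0,0,0,0,0], "grip": 0.015, "newtons": 30}}

```text
clock: 3.95
tool_pos: [0.5217, 0.0972, 0.0059]
eef_rot: [-0.507, -0.493, 0.492, 0.508]
contact_force: [-0.5, 2.5, 1.0]
opening: 0.254
```

```bash
python3 st.py;python3 st.py
```

```text
t 3.95 pos [0.5217 0.0972 0.0059] jaw yaw 88.27 y-axis [ 0.001  0.001 -1.   ] F [-0.5  2.5  1. ] op 22.4 q [-0.2   0.96 -0.12  1.98  0.44  0.22  0.84]
t 3.95 pos [0.5217 0.0972 0.0059] jaw yaw 88.27 y-axis [ 0.001  0.001 -1.   ] F [-0.5  2.5  1. ] op 22.4 q [-0.2   0.96 -0.12  1.98  0.44  0.22  0.84]
```

{"method": "carry_out", "body": {"offset": [[0,0,0],[0,0,0],[0,0,0],[0,0,-0.002],[0,0,-0.002],[0,0,0]], "twist": [0,0,0,0,0,0], "grip": 0.035}}

```text
clock: 4.7
tool_pos: [0.5213, 0.0965, 0.0015]
eef_rot: [-0.508, -0.492, 0.492, 0.508]
contact_force: [-0.3, 0.9, 0.6]
opening: 0.395
```

{"method": "carry_out", "body": {"offset": [[0,0,0],[0,0,0],[0,0,0],[0,0,0],[0,0,0],[0,0,0]], "twist": [0,0,0,0,0,0], "grip": 0.015, "newtons": 35}}

```text
clock: 5.45
tool_pos: [0.5215, 0.0967, 0.0017]
eef_rot: [-0.508, -0.492, 0.492, 0.508]
contact_force: [0.4, 0.7, -0.6]
opening: 0.265
```

{"method": "carry_out", "body": {"offset": [[0,0,0.004],[0,0,0.015],[0,0,0.02],[0,0,0.025],[0,0,0.025],[0,0,0.015],[0,0,0.004],[0,0,0]], "twist": [0,0,0,0,0,0,0,0]}}

```text
clock: 6.45
tool_pos: [0.5212, 0.0964, 0.1096]
eef_rot: [-0.508, -0.492, 0.492, 0.508]
contact_force: [-0.5, -0.1, -2.1]
opening: 0.263
```

```bash
python3 st.py
python3 - <<'E'
from h import *
s=snapshot("scene")[:,:,::-1]
cv2.imwrite("pics/c5.png",cv2.resize(s[150:310,250:390],None,fx=3.5,fy=3.5,interpolation=cv2.INTER_CUBIC))
E
```

```text
t 6.45 pos [0.5212 0.0964 0.1096] jaw yaw 88.24 y-axis [-0. -0. -1.] F [-0.5 -0.1 -2.1] op 23.1 q [-0.13  0.77 -0.23  1.96  0.38  0.45  0.9 ]
```

View pics/c5.png

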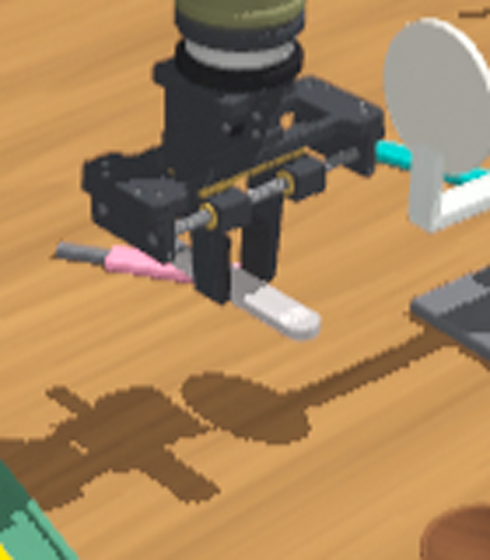

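{"method": "carry_out", "body": {"offset": [[0.002,-0.018,0],[0.004,-0.032,0],[0.004,-0.038,0],[0.004,-0.038,0],[0.004,-0.038,0],[0.004,-0.032,-0.01],[0.003,-0.02,-0.02],[0,0,-0.015]], "twist": [-1.5,-1.5,-1.5,-1.5,-1.5,-1.5,-1.5,-1.5]}}

```text
clock: 7.5
tool_pos: [0.5452, -0.1232, 0.0633]
eef_rot: [0.558, 0.434, -0.436, -0.558]
contact_force: [-0.8, 0.5, -2.9]
opening: 0.266
```

```bash
python3 st.py
python3 - <<'E'
from h import *
print(proj("scene",[[.5945,.0935,.114]]))
s=snapshot("scene")[:,:,::-1]; t=snapshot("top")[:,:,::-1]
a=cv2.resize(s[200:400,120:310],None,fx=2.5,fy=2.5,interpolation=cv2.INTER_CUBIC)
b=cv2.resize(t[200:325,350:425],None,fx=4,fy=4,interpolation=cv2.INTER_CUBIC)
cv2.imwrite("pics/c6.png",np.hstack([a,b]))
E
```

```text
t 7.5 pos [ 0.5452 -0.1232  0.0633] jaw yaw 75.85 y-axis [-0.002 -0.002 -1.   ] F [-0.8  0.5 -2.9] op 23.4 q [ 0.26  0.87 -0.21  1.89  0.41  0.42  1.08]
[[339.03257301 243.92445885]]
```

View pics/c6.png

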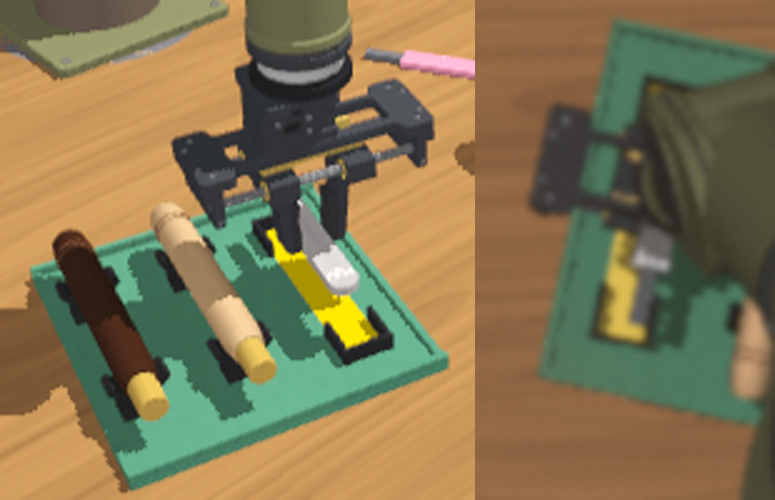

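{"method": "carry_out", "body": {"offset": [[0,0.002,-0.01],[0,0.001,-0.015],[0,0,-0.007],[0,0,0],[0,0,0]], "twist": [0,0,0,0,0]}}

```text
clock: 8.22
tool_pos: [0.5467, -0.1164, 0.0329]
eef_rot: [0.556, 0.437, -0.436, -0.556]
contact_force: [0.5, 0.3, -2.8]
opening: 0.265
```

```bash
python3 st.py
python3 - <<'E'
from h import *
s=get_state(); p=s["tool_pos"]; M=R.from_quat(s["eef_rot"]).as_matrix(); a=np.arctan2(M[1,0],M[0,0])-np.pi/2
c,n=np.cos(a),np.sin(a)
for l in(-.0878,.0722): print(p+[l*c,l*n,.0023])
z=p[2]+.0063
print(proj("scene",[p+[.0722*c,.0722*n,.0063]]))
s=snapshot("scene")[:,:,::-1]; t=snapshot("top")[:,:,::-1]
a=cv2.resize(s[270:350,210:290],None,fx=5,fy=5,interpolation=cv2.INTER_CUBIC)
b=cv2.resize(t[245:295,365:415],None,fx=8,fy=8,interpolation=cv2.INTER_CUBIC)
cv2.imwrite("pics/c7.png",np.hstack([a,b]))
E
```

```text
t 8.22 pos [ 0.5467 -0.1164  0.0329] jaw yaw 76.24 y-axis [ 0. -0. -1.] F [ 0.5  0.3 -2.8] op 23.3 q [ 0.23  0.93 -0.18  1.9   0.42  0.36  1.05]
[ 0.46139597 -0.09556343  0.03524988]
[ 0.61680688 -0.13360879  0.03524988]
[[262.94722471 324.93003725]]
```

View pics/c7.png

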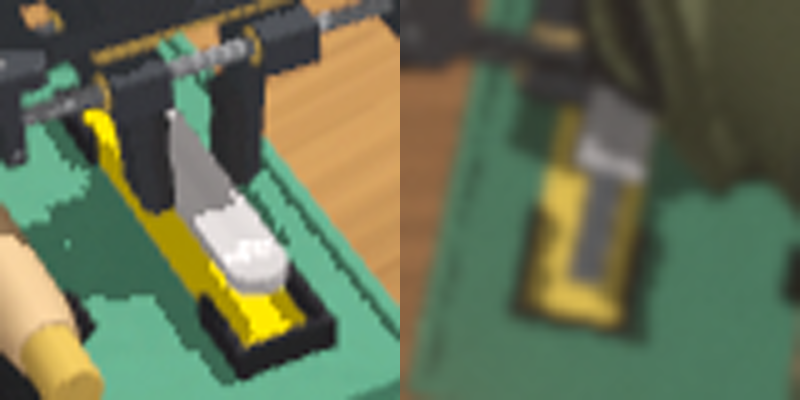

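Run:
```python
from h import *
t=snapshot("top"); cv2.imwrite("pics/t8.png",t[:,:,::-1])
z=get_state()["tool_pos"][2]+.0063
for y in range(262,282,3):
    print(y,[tuple(int(v) for v in t[y,x]) for x in range(380,398)])
    print("   edges@floor/tang z: col382",back("top",[[382,y]],.006)[0,:2].round(4),"col389",back("top",[[389,y]],z)[0,:2].round(4))
a=np.radians(-13.7)
print("bed axis y at x=.46,.48:",[-.1175+np.tan(a)*(x-.5385) for x in(.46,.48)])
```

```text
262 [(52, 72, 56), (51, 70, 54), (52, 70, 54), (63, 75, 53), (92, 89, 50), (112, 100, 48), (114, 101, 58), (118, 110, 95), (134, 129, 126), (124, 120, 119), (108, 104, 102), (102, 99, 97), (102, 98, 97), (103, 100, 98), (103, 100, 98), (99, 98, 93), (81, 85, 74), (61, 72, 56)]
   edges@floor/tang z: col382 [ 0.5131 -0.0872] col389 [ 0.5114 -0.1031]
265 [(75, 116, 91), (72, 110, 87), (75, 105, 79), (98, 105, 68), (124, 113, 57), (126, 110, 51), (117, 104, 66), (129, 120, 105), (143, 138, 132), (150, 146, 144), (151, 147, 146), (147, 142, 141), (147, 142, 141), (147, 142, 141), (132, 128, 125), (101, 101, 93), (70, 80, 65), (52, 70, 54)]
   edges@floor/tang z: col382 [ 0.5046 -0.087 ] col389 [ 0.5031 -0.1028]
268 [(78, 121, 95), (80, 122, 95), (114, 135, 92), (176, 165, 86), (209, 182, 82), (216, 185, 81), (211, 181, 79), (189, 164, 79), (142, 126, 87), (102, 99, 92), (90, 90, 91), (90, 88, 86), (98, 91, 74), (114, 102, 67), (115, 104, 67), (88, 88, 61), (59, 74, 56), (50, 70, 54)]
   edges@floor/tang z: col382 [ 0.4961 -0.0867] col389 [ 0.4948 -0.1025]
271 [(70, 106, 83), (63, 81, 62)
[... 749 characters left out ...]
, 79), (145, 129, 87), (104, 100, 91), (91, 90, 91), (92, 90, 87), (104, 96, 76), (116, 102, 59), (112, 97, 47), (83, 71, 37), (55, 51, 38), (48, 58, 46), (51, 70, 55), (57, 85, 67)]
   edges@floor/tang z: col382 [ 0.4708 -0.0859] col389 [ 0.4701 -0.1018]
280 [(70, 67, 44), (100, 87, 44), (122, 105, 47), (153, 131, 58), (191, 163, 72), (197, 170, 79), (175, 152, 80), (157, 138, 80), (142, 126, 81), (131, 117, 78), (122, 108, 63), (116, 100, 49), (96, 83, 41), (66, 60, 38), (50, 54, 43), (51, 67, 54), (58, 85, 66), (69, 108, 85)]
   edges@floor/tang z: col382 [ 0.4624 -0.0857] col389 [ 0.4619 -0.1015]
bed axis y at x=.46,.48: [np.float64(-0.09836376274398137), np.float64(-0.1032392372041135)]
```

{"method": "carry_out", "body": {"offset": [[0,-0.0018,-0.004],[0,0,-0.006],[0,0,-0.006],[0,0,-0.004],[0,0,-0.002],[0,0,-0.001],[0,0,0],[0,0,0]], "twist": [0,0,0,0,0,0,0,0]}}

```text
clock: 9.38
tool_pos: [0.5465, -0.1182, 0.0099]
eef_rot: [0.556, 0.437, -0.436, -0.556]
contact_force: [-0.1, 0.3, -2.0]
opening: 0.266
```

{"method": "carry_out", "body": {"offset": [[0,0,-0.001],[0,0,-0.0005],[0,0,-0.0005],[0,0,0]], "twist": [0,0,0,0]}}

```text
clock: 9.88
tool_pos: [0.5464, -0.1182, 0.0078]
eef_rot: [-0.556, -0.437, 0.436, 0.556]
contact_force: [0.7, 0.7, -2.0]
opening: 0.267
```

{"method": "carry_out", "body": {"offset": [[0,0,-0.0005],[0,0,-0.0005],[0,0,0]], "twist": [0,0,0]}}

```text
clock: 10.25
tool_pos: [0.5464, -0.1182, 0.0077]
eef_rot: [0.556, 0.437, -0.437, -0.556]
contact_force: [-2.6, 0.4, 7.4]
opening: 0.267
```

Contact (force turned upward). Release and rise.

{"method": "carry_out", "body": {"offset": [[0,0,0],[0,0,0],[0,0,0],[0,0,0]], "twist": [0,0,0,0], "grip": 0.042}}

```text
clock: 10.75
tool_pos: [0.5464, -0.1182, 0.0066]
eef_rot: [-0.556, -0.437, 0.437, 0.556]
contact_force: [1.1, -0.3, -0.5]
opening: 0.473
```

{"method": "carry_out", "body": {"offset": [[0,0,0.005],[0,0,0.015],[0,0,0.03],[0,0,0.04],[0,0,0.04],[-0.03,-0.005,0.02],[-0.05,-0.005,0],[-0.04,0,0]], "twist": [0,0,0,0,0,0,0,0]}}

```text
clock: 11.75
tool_pos: [0.4246, -0.1288, 0.1581]
eef_rot: [0.557, 0.436, -0.436, -0.556]
contact_force: [0.1, 0.0, -0.8]
opening: 0.481
```

```bash
python3 st.py
python3 - <<'E'
from h import *
s=snapshot("scene")[:,:,::-1]; t=snapshot("top")[:,:,::-1]
cv2.imwrite("pics/t9.png",t);cv2.imwrite("pics/s9.png",s)
a=cv2.resize(s[270:390,130:310],None,fx=2.6,fy=2.6,interpolation=cv2.INTER_CUBIC)
b=cv2.resize(t[205:309,355:435],None,fx=3,fy=3,interpolation=cv2.INTER_CUBIC)
cv2.imwrite("pics/c9.png",np.hstack([a,b]))
E
```

```text
t 11.75 pos [ 0.4246 -0.1288  0.1581] jaw yaw 76.18 y-axis [ 0.001 -0.001 -1.   ] F [ 0.1  0.  -0.8] op 42.4 q [ 0.36  0.62 -0.26  2.17  0.4   0.39  1.1 ]
```

View pics/c9.png

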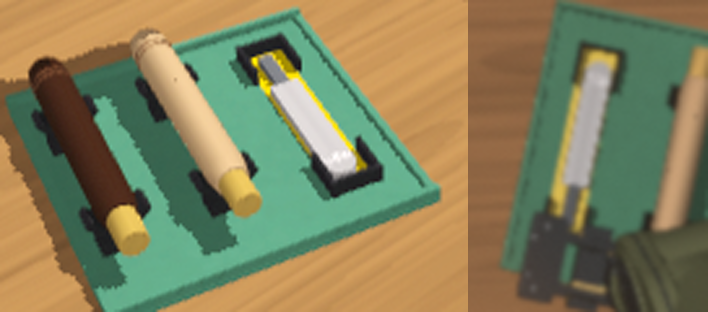

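{"method": "carry_out", "body": {"offset": [[0.012,-0.012,0],[0.02,-0.018,0],[0.021,-0.018,0],[0.018,-0.016,-0.015],[0.01,-0.01,-0.025],[0,0,-0.02],[0,0,-0.01],[0,0,0]], "twist": [0,0,0,0,0,0,0,0], "grip": 0.052}}

```text
clock: 12.85
tool_pos: [0.5075, -0.2019, 0.0868]
eef_rot: [-0.556, -0.437, 0.437, 0.556]
contact_force: [0.0, -0.8, 0.7]
opening: 0.591
```

```bash
python3 st.py
python3 - <<'E'
from h import *
a=np.radians(-13.7); d=np.array([np.cos(a),np.sin(a),0]); n=np.array([-d[1],d[0],0])
c=np.array([.5155,-.205,.042])
P=np.array([c+d*.11,c-d*.11, c+d*.08+n*.015,c+d*.08-n*.015])
im=cv2.imread("pics/t9.png"); s=cv2.imread("pics/s9.png")
print(proj("scene",P)); print(proj("top",P))
hsv=cv2.cvtColor(s,cv2.COLOR_BGR2HSV); h,S,v=[q.astype(int) for q in cv2.split(hsv)]
m=((h>18)&(h<32)&(S>90)&(v>120)); m[:,:205]=0; m[:,240:]=0; m[:330]=0;m[365:]=0
ys,xs=np.where(m); print("ferrule px scene",xs.mean(),ys.mean(),xs.min(),xs.max(),ys.min(),ys.max(),"pred ctr",proj("scene",[c+d*.095]))
E
```

```text
t 12.85 pos [ 0.5075 -0.2019  0.0868] jaw yaw 76.27 y-axis [-0.  0. -1.] F [ 0.  -0.8  0.7] op 52.1 q [ 0.44  0.83 -0.25  1.92  0.44  0.45  1.21]
[[222.70124833 349.74640999]
 [182.69391404 285.1031789 ]
 [224.17128481 337.0613224 ]
 [208.8027683  342.54068685]]
[[434.15685453 220.91598367]
 [418.16058576 298.97931963]
 [426.65267052 230.28070209]
 [437.35220793 232.60502964]]
ferrule px scene 221.79904306220095 343.48325358851673 206 230 333 352 pred ctr [[219.58631469 344.71334846]]
```

{"method": "carry_out", "body": {"offset": [[-0.001,-0.0005,-0.012],[0,0,-0.015],[0,0,-0.015],[0,0,-0.012],[0,0,-0.007],[0,0,-0.003],[0,0,0],[0,0,0]], "twist": [0,0,0,0,0,0,0,0]}}

```text
clock: 13.85
tool_pos: [0.5067, -0.2028, 0.0231]
eef_rot: [0.556, 0.437, -0.436, -0.556]
contact_force: [-0.4, 0.2, 0.6]
opening: 0.593
```

{"method": "carry_out", "body": {"offset": [[0,0,0],[0,0,0],[0,0,0],[0,0,0],[0,0,0],[0,0,0]], "twist": [0,0,0,0,0,0], "grip": 0.02, "newtons": 30}}

```text
clock: 14.6
tool_pos: [0.5075, -0.1994, 0.023]
eef_rot: [-0.555, -0.439, 0.436, 0.556]
contact_force: [1.0, 5.5, 2.0]
opening: 0.322
```

{"method": "carry_out", "body": {"offset": [[0.0007,0.003,0],[0,0,0],[0,0,0.004],[0,0,0.012],[0,0,0.02],[0,0,0.02],[0,0,0.01],[0,0,0]], "twist": [0,0,0,0,0,0,0,0], "newtons": 40}}

```text
clock: 15.6
tool_pos: [0.5074, -0.2002, 0.0894]
eef_rot: [0.557, 0.437, -0.436, -0.556]
contact_force: [-0.9, 0.3, -2.7]
opening: 0.322
```

```bash
python3 st.py
python3 - <<'E'
from h import *
s=snapshot("scene")[:,:,::-1]; t=snapshot("top")[:,:,::-1]
cv2.imwrite("pics/t10.png",t);cv2.imwrite("pics/s10.png",s)
a=cv2.resize(s[240:390,120:310],None,fx=2.5,fy=2.5,interpolation=cv2.INTER_CUBIC)
b=cv2.resize(t[205:330,370:470],None,fx=3,fy=3,interpolation=cv2.INTER_CUBIC)
cv2.imwrite("pics/c10.png",np.hstack([a,b]))
E
```

```text
t 15.6 pos [ 0.5074 -0.2002  0.0894] jaw yaw 76.21 y-axis [ 0.001 -0.    -1.   ] F [-0.9  0.3 -2.7] op 28.4 q [ 0.44  0.82 -0.25  1.92  0.44  0.45  1.2 ]
```

View pics/c10.png

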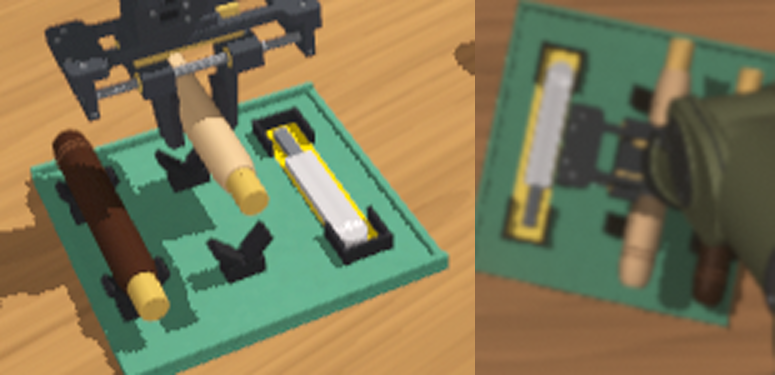

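{"method": "carry_out", "body": {"offset": [[0,0,0.015],[-0.005,0,0.025],[-0.015,0.01,0.03],[-0.02,0.02,0.025],[-0.03,0.03,0.015],[-0.03,0.035,0],[-0.03,0.035,0],[-0.02,0.04,0]], "twist": [0,0,0,0,0,0,0,0]}}

```text
clock: 16.7
tool_pos: [0.3557, -0.0291, 0.1993]
eef_rot: [0.557, 0.436, -0.436, -0.556]
contact_force: [1.2, 0.9, -2.8]
opening: 0.324
```

{"method": "carry_out", "body": {"offset": [[-0.01,0.04,0],[0,0.04,0],[0,0.04,0],[0,0.04,0],[0,0.04,0],[-0.005,0.04,0],[-0.005,0.04,0],[0,0.035,0]], "twist": [0,1,1.5,1.5,1.5,1.5,1.5,0.8]}}

```text
clock: 17.7
tool_pos: [0.3365, 0.287, 0.1993]
eef_rot: [-0.518, -0.481, 0.481, 0.519]
contact_force: [-0.9, 0.8, -2.4]
opening: 0.324
```

{"method": "carry_out", "body": {"offset": [[0,0.025,0],[0,0.02,0],[0,0.012,0],[0,0,0],[0,0,0]], "twist": [0,0,0,0,0]}}

```text
clock: 18.32
tool_pos: [0.3371, 0.341, 0.1987]
eef_rot: [0.52, 0.48, -0.48, -0.519]
contact_force: [0.6, -0.2, -1.8]
opening: 0.322
```

```bash
python3 st.py
```

```text
t 18.32 pos [0.3371 0.341  0.1987] jaw yaw 85.49 y-axis [-0.    -0.001 -1.   ] F [ 0.6 -0.2 -1.8] op 28.4 q [-0.73  0.57 -0.25  2.03  0.25  0.56  0.34]
```

{"method": "carry_out", "body": {"offset": [[0.006,0.005,0],[0.015,0.0055,-0.001],[0.02,0,-0.001],[0.025,0,-0.001],[0.025,0,0],[0.022,0,0],[0.014,0,0],[0.006,0,0]], "twist": [0,0,0,0,0,0,0,0]}}

```text
clock: 19.32
tool_pos: [0.4709, 0.3524, 0.1956]
eef_rot: [0.519, 0.48, -0.48, -0.519]
contact_force: [-1.0, 0.1, -2.4]
opening: 0.323
```

{"method": "carry_out", "body": {"offset": [[0,0,0],[0,0,0],[0,0,0]], "twist": [0,0,0]}}

```text
clock: 19.7
tool_pos: [0.4694, 0.353, 0.1958]
eef_rot: [-0.519, -0.48, 0.481, 0.519]
contact_force: [0.4, -0.3, -0.6]
opening: 0.323
```

```bash
python3 st.py
python3 - <<'E'
from h import *
s=snapshot("scene")[:,:,::-1]; t=snapshot("top")[:,:,::-1]
cv2.imwrite("pics/t11.png",t);cv2.imwrite("pics/s11.png",s)
a=cv2.resize(s[115:225,350:470],None,fx=3.5,fy=3.5,interpolation=cv2.INTER_CUBIC)
b=cv2.resize(t[205:270,140:280],None,fx=2.7,fy=2.7,interpolation=cv2.INTER_CUBIC)
b=np.vstack([b,np.zeros((a.shape[0]-b.shape[0],b.shape[1],3),np.uint8)])
cv2.imwrite("pics/c11.png",np.hstack([a,b]))
E
```

```text
t 19.7 pos [0.4694 0.353  0.1958] jaw yaw 85.6 y-axis [-0. -0. -1.] F [ 0.4 -0.3 -0.6] op 28.4 q [-0.57  0.7  -0.27  1.72  0.25  0.75  0.53]
```

View pics/c11.png

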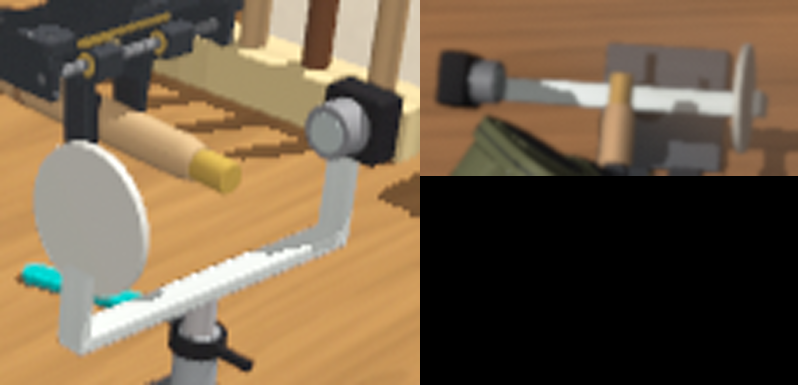

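```bash
cat > fin.py <<'E'
from h import *
import sys
from scipy.optimize import minimize, least_squares
t=cv2.imread(sys.argv[1]); s=cv2.imread(sys.argv[2])
print("pred view px",proj("top",[[.5738,.3436,.2145]]),proj("scene",[[.5738,.3436,.2145]]))
def mask(im,roi,fer):
    h,S,v=[q.astype(int) for q in cv2.split(cv2.cvtColor(im,cv2.COLOR_BGR2HSV))]
    x0,y0,x1,y1=roi; m=np.zeros(h.shape,bool); m[y0:y1,x0:x1]=True
    return m&(h>17)&(h<32)&(S>115)&(v>80) if fer else m&(h>5)&(h<32)&(S>55)&(v>100)
ms=mask(s,(403,153,422,172),1); mt=mask(t,(207,228,222,248),1)
for n,m in(("scene",ms),("top",mt)):
    N,l,S,C=cv2.connectedComponentsWithStats(m.astype(np.uint8)); i=1+np.argmax(S[1:,4]); m[:]=l==i
    print(n,S[i],C[i].round(2))
th=np.linspace(0,2*np.pi,40)
def soft(n,c,d,a,b,rad,K=8):   # antialiased silhouette of cylinder from a to b along d
    e=np.cross(d,[0,0,1]); e/=np.linalg.norm(e); f=np.cross(e,d)
    ring=rad*(np.cos(th)[:,None]*e+np.sin(th)[:,None]*f)
    p=proj(n,np.r_[c+a*d+ring,c+b*d+ring]).astype(np.float32)
    q=cv2.convexHull(p)[:,0]; im=np.zeros((480,640),np.uint8)
    cv2.fillConvexPoly(im,np.round(q*256).astype(np.int32),255,cv2.LINE_AA,8); return im/255.
def cost(v):
    a,b=np.radians(v[3:5]) ; c=np.array(v[:3])/1000
    d=np.array([np.cos(a)*np.cos(b),np.sin(a)*np.cos(b),np.sin(b)])
    k=np.ones((3,3))/9
    return sum(((soft(n,c,d,-.015,.015,.011)-m)**2).sum() for n,m in(("scene",ms),("top",mt)))
best=min((minimize(cost,[573.8+dx,343.6,214.5+dz,-4.4,p],method="Nelder-Mead",options=dict(initial_simplex=None,maxiter=600,xatol=.05,fatol=.01)) for dx in(-2,2) for dz in(-3,4) for p in(0,3)),key=lambda o:o.fun)
print("ferrule x y z yaw pitch",best.x.round(2),best.fun)
E
python3 fin.py pics/t11.png pics/s11.png
python3 - <<'E'
import cv2
im=cv2.imread("pics/s11.png"); h=cv2.cvtColor(im,cv2.COLOR_BGR2HSV)
for y in range(152,172): print(y,[tuple(int(q) for q in h[y,x]) for x in range(402,422,2)])
E
```

```text
pred view px [[213.60986574 237.316     ]] [[410.33893424 163.62050083]]
scene [403 157  16  14 146] [411.09 163.41]
top [211 233   6  10  57] [213.37 237.54]
ferrule x y z yaw pitch [574.34 346.05 214.04  -4.34   3.06] 94.61445597846982
152 [(16, 118, 180), (15, 143, 121), (15, 146, 119), (15, 148, 119), (15, 143, 118), (17, 146, 177), (16, 148, 174), (16, 149, 175), (16, 145, 179), (16, 143, 196)]
153 [(18, 97, 232), (17, 108, 214), (16, 145, 185), (16, 144, 182), (16, 146, 177), (17, 144, 190), (16, 144, 191), (16, 143, 194), (16, 143, 195), (16, 144, 197)]
154 [(18, 94, 239), (18, 94, 242), (17, 128, 207), (16, 141, 195), (16, 145, 190), (16, 146, 192), (16, 143, 194), (17, 143, 195), (16, 144, 197), (16, 144, 202)]
155 [(17, 94, 231), (18, 92, 243), (17, 98, 237), (16, 144, 190), (17, 144, 190), (16, 142, 194), (16, 142, 197), (16, 143, 198), (16, 144, 202), (17, 144, 209)]
156 [(18, 96, 223), (18, 94, 238), (18, 93, 245), (17, 112, 211), (16, 144, 196), (17, 144, 197), (16, 143, 200), (16, 143, 203), (16, 141, 208), (17, 143, 212)]
157 [(17, 99, 214), (18, 93, 230), (17, 95, 22
[... 1724 characters left out ...]
0, 178), (18, 150, 197), (17, 140, 216)]
168 [(17, 141, 208), (17, 141, 206), (16, 141, 205), (17, 145, 190), (19, 154, 147), (20, 159, 146), (21, 158, 176), (21, 160, 175), (17, 141, 211), (17, 141, 212)]
169 [(17, 141, 205), (16, 141, 205), (16, 141, 205), (17, 142, 207), (17, 145, 204), (19, 156, 152), (21, 158, 176), (19, 154, 189), (17, 141, 212), (17, 141, 210)]
170 [(17, 142, 205), (16, 142, 206), (16, 141, 211), (17, 140, 216), (17, 140, 219), (17, 144, 202), (18, 148, 191), (17, 143, 205), (16, 141, 210), (17, 142, 209)]
171 [(16, 141, 208), (17, 143, 212), (17, 140, 217), (17, 139, 218), (17, 139, 216), (17, 138, 214), (17, 142, 205), (16, 142, 210), (16, 140, 209), (17, 140, 207)]
```

Run:
```python
from h import *
s=cv2.imread("pics/s11.png"); t=cv2.imread("pics/t11.png")
def run(n,im,sel,c,lo,hi):
    hsv=cv2.cvtColor(im,cv2.COLOR_BGR2HSV).astype(np.float32)
    def line(yaw,p):
        a,b=np.radians([yaw,p]); d=np.array([np.cos(a)*np.cos(b),np.sin(a)*np.cos(b),np.sin(b)])
        return proj(n,[c-.055*d,c+.015*d])
    A,B=line(-4.4,0); D=(B-A)/np.linalg.norm(B-A); N=np.array([-D[1],D[0]]); L=np.linalg.norm(B-A)
    print(n,"A,B",A.round(1),B.round(1))
    pts=[]
    for u in np.arange(lo*L,hi*L,1.):
        w=np.arange(-14,14,.25); P=A+u*D+w[:,None]*N
        val=cv2.remap(hsv,P[:,0].astype(np.float32)[None],P[:,1].astype(np.float32)[None],cv2.INTER_NEAREST)[0]
        ok=sel(val); i=len(w)//2; 
        if not ok[i-4:i+5].any(): continue
        i=i-4+np.argmax(ok[i-4:i+5]); j=i
        while j>0 and ok[j-1]: j-=1
        k=i
        while k<len(w)-1 and ok[k+1]: k+=1
        pts.append([u,(w[j]+w[k])/2,w[k]-w[j]])
    pts=np.array(pts); print(pts[::3].round(1).tolist())
    f=np.polyfit(pts[:,0],pts[:,1],1); print("slope deg",np.degrees(np.arctan(f[0])).round(2),"offset@ferr",np.polyval(f,L*.055/.07).round(2))
    for y,p in((-4.4,3),(-4.4,-3),(-1.4,0)):
        E=line(y,p); e=E[1]-E[0]; print(y,p,np.degrees(np.arctan2(e@N,e@D)).round(2))
c=np.array([.5738,.3436,.2145])
run("scene",s,lambda v:(v[:,1]<119)|(v[:,0]>=19),c,.15,1.)
for y in (236,242,250): print(y,[tuple(int(q) for q in cv2.cvtColor(t,cv2.COLOR_BGR2HSV)[y,x]) for x in range(202,224)])
```

```text
scene A,B [393.2 155.7] [415.2 165.9]
[[3.6, -0.6, 12.8], [6.6, -1.0, 13.0], [9.6, -0.9, 11.8], [12.6, -0.6, 10.8], [15.6, -0.4, 9.2], [18.6, -0.6, 9.8], [21.6, -0.9, 9.8]]
slope deg 0.47 offset@ferr -0.62
-4.4 3 -3.28
-4.4 -3 3.16
-1.4 0 -1.87
236 [(27, 11, 207), (25, 14, 206), (27, 13, 202), (24, 13, 200), (27, 12, 197), (23, 12, 197), (25, 8, 193), (21, 18, 186), (18, 71, 184), (18, 121, 189), (18, 135, 198), (18, 135, 199), (18, 135, 182), (18, 131, 162), (18, 125, 139), (17, 118, 119), (16, 82, 109), (18, 38, 115), (15, 25, 121), (16, 28, 119), (16, 28, 118), (16, 29, 116)]
242 [(68, 4, 230), (68, 4, 230), (68, 4, 230), (60, 3, 229), (68, 4, 230), (60, 4, 229), (35, 7, 222), (21, 39, 208), (18, 93, 197), (18, 126, 196), (18, 131, 196), (18, 131, 187), (18, 131, 168), (18, 128, 146), (17, 123, 124), (17, 78, 118), (22, 24, 160), (38, 10, 206), (53, 5, 223), (53, 5, 225), (53, 5, 225), (53, 5, 224)]
250 [(14, 136, 150), (14, 135, 149), (13, 133, 149), (14, 135, 142), (14, 121, 126), (15, 105, 150), (15, 105, 180), (15, 105, 196), (15, 105, 204), (15, 106, 205), (15, 105, 199), (15, 103, 186), (15, 103, 169), (15, 104, 150), (15, 103, 134), (15, 102, 117), (15, 96, 98), (15, 77, 79), (14, 42, 66), (8, 32, 63), (11, 33, 61), (10, 38, 61)]
```

```bash
sed -i 's/mt=mask(t.*$/hh=cv2.cvtColor(t,cv2.COLOR_BGR2HSV); mt=np.zeros((480,640),bool); mt[228:250,206:221]=((hh[...,0]>=16)\&(hh[...,0]<=22)\&(hh[...,1]>65)\&(hh[...,2]>90))[228:250,206:221]/' fin.py; python3 fin.py pics/t11.png pics/s11.png
```

```text
pred view px [[213.60986574 237.316     ]] [[410.33893424 163.62050083]]
scene [403 157  16  14 146] [411.09 163.41]
top [210 232   9  12  99] [213.64 237.42]Traceback (most recent call last):
  File "fin.py", line 26, in <module>
    best=min((minimize(cost,[573.8+dx,343.6,214.5+dz,-4.4,p],method="Nelder-Mead",options=dict(initial_simplex=None,maxiter=600,xatol=.05,fatol=.01)) for dx in(-2,2) for dz in(-3,4) for p in(0,3)),key=lambda o:o.fun)
  File "fin.py", line 26, in <genexpr>
    best=min((minimize(cost,[573.8+dx,343.6,214.5+dz,-4.4,p],method="Nelder-Mead",options=dict(initial_simplex=None,maxiter=600,xatol=.05,fatol=.01)) for dx in(-2,2) for dz in(-3,4) for p in(0,3)),key=lambda o:o.fun)
              ~~~~~~~~^^^^^^^^^^^^^^^^^^^^^^^^^^^^^^^^^^^^^^^^^^^^^^^^^^^^^^^^^^^^^^^^^^^^^^^^^^^^^^^^^^^^^^^^^^^^^^^^^^^^^^^^^^^^^^^^^^^^^^^^^^^^^^^
    res = _minimize_neldermead(fun, x0, args, callback, bounds=bounds,
                               **options)
    fsim[j] = func(sim[j])
              ~~~~^^^^^^^^
    fx = function(np.copy(x), *(wrapper_args + args))
  File "fin.py", line 25, in cost
    return sum(((soft(n,c,d,-.015,.015,.011)-m)**2).sum() for n,m in(("scene",ms),("top",mt)))
  File "fin.py", line 25, in <genexpr>
    return sum(((soft(n,c,d,-.015,.015,.011)-m)**2).sum() for n,m in(("scene",ms),("top",mt)))
                 ~~~~^^^^^^^^^^^^^^^^^^^^^^^
  File "fin.py", line 18, in soft
    p=proj(n,np.r_[c+a*d+ring,c+b*d+ring]).astype(np.float32)
      ~~~~^^^^^^^^^^^^^^^^^^^^^^^^^^^^^^^^
  File "h.py", line 5, in proj
    c=camera_params(n); p=(np.atleast_2d(P)-c["eye"])@R.from_quat(c["orientation"]).as_matrix()
ValueError: time passes only in moves, steps and waits
```

{"method": "carry_out", "body": {"offset": [[0,-0.001,0],[0,0,0],[0,0,0],[0,0,0],[0,0,0],[0,0,0]], "twist": [0,0,0,0,0,0]}}

```text
clock: 20.55
tool_pos: [0.4702, 0.3518, 0.1957]
eef_rot: [-0.519, -0.48, 0.48, 0.519]
contact_force: [0.2, -0.4, -2.6]
opening: 0.323
```

Run:
```python
from h import *; import st; from plant import job
st.pr(); print(np.abs(get_state()["qd"]).max())
t=snapshot("top")[:,:,::-1]; s=snapshot("scene")[:,:,::-1]
h=cv2.cvtColor(np.ascontiguousarray(s),cv2.COLOR_BGR2HSV); m=((h[...,0]>17)&(h[...,0]<32)&(h[...,1]>115)&(h[...,2]>80))[153:172,403:422]
ys,xs=np.where(m); print("ferrule scene",xs.mean()+403,ys.mean()+153)
o=cv2.imread("pics/t9.png"); 
for n,(x0,y0,x1,y1) in dict(tin=(262,170,290,198),bowl=(303,163,338,200),walnut=(445,225,470,308)).items():
    print(n,np.abs(t[y0:y1,x0:x1].astype(int)-o[y0:y1,x0:x1]).mean().round(2))
print(job.finish_job())
```

```text
t 20.55 pos [0.4702 0.3518 0.1957] jaw yaw 85.54 y-axis [ 0.  0. -1.] F [ 0.2 -0.4 -2.6] op 28.4 q [-0.57  0.7  -0.27  1.73  0.25  0.75  0.53]
0.002013281112770742
ferrule scene 411.013698630137 163.57534246575344
tin 3.3
bowl 2.13
walnut 7.73
the job is handed in; nothing more can be done
None
```

The job is handed in at about 20.6 s of the 64 s, with the arm still holding the ash handle at the stand.

- **Blade:** The steel blade was lowered into its compartment until the wrist force showed contact, then let go. Pictures afterwards show it flat and inside the walls, a little off-centre towards the handle lanes.
- **Ash handle:** It is gripped on the wood, about 0.1 m behind the ferrule, at 40 N, and only the gripper carries it. At hand-in the arm was practically still and the wrist force of 2.6 N downward was roughly the handle's weight.
- **Ferrule position:** In both camera images it lies within about 1 pixel (roughly 2 mm) of the view point I fitted. I moved it 1 mm along the line of sight just before handing in.
- **Handle angle:** In the scene picture taken before that last 1 mm move it was level to about 0.5°. The gripper is turned to within 0.1° of the fitted square direction.

**Checks that failed or disagreed:**
- A first shape fit of the ferrule gave 3° of tilt, but part of the ferrule was missing from its mask, so I did not use it. The repeat fit stopped with an error, so I relied on centroids and the edge slope.
- The picture comparison found the tin and bowl patches almost unchanged (mean differences of 3.3 and 2.1 grey levels). The walnut patch differed by 7.7. I think that is the arm showing in the earlier picture; I did not look at it again at the end. The walnut handle was still in its lane in the last tray picture I viewed.

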